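# Draw a sagging bolt and hold the locker gate ajar

## Task

Open the little barred locker for me: first move the dome-capped bottle from in front of the gate and stand it upright on the bench, clear of the gate's whole sweep. The bolt sags and its head is caught behind the bent-up lip of the keeper, so lift it by its ball knob while you draw it back over the lip, without forcing it, then swing the gate open about 30 degrees. The gate closes by itself: finish while still holding it steady there; don't let the gate touch the bottle and don't disturb the other things on the bench.

Things in the scene. Friction and masses are not known exactly. Their poses are not given: they have to be found in the camera images.
- locker: fixed grey steel locker, 245 wide (y), 120 deep (x), 80 mm high, flat roof, barred gate at the front (its -x side). Origin: on the bench, 60 mm behind the front face; its sides lie at y = +110 and -135 mm. x points from front to back, y to the left as seen from the front, z up
- gate: barred steel gate, 166 wide, 8 thick, 7 to 71 mm above the bench, hung at the locker's left front; carries the bolt in two tall worn guides (top 73 mm high). With the bolt its parts reach about 190 mm from the hinge. Origin: on the hinge axis at bench height; shut, its axes are the locker's (free edge at -y)
- gate_hinge (a point): point on the gate's upright hinge axis, 40 mm above the bench, at locker x = -60, y = +100 mm
- gate_swing (a joint): gate angle, rad: 0 shut, grows as the free edge swings out toward the robot, to at most 1.3. The bolt locks it while its head is in the keeper. A spring always shuts it (about 0.1 N m shut, 0.2 N m at 0.5 rad)
- bolt: bolt, 140 g: steel rod, 10 mm diameter, along the gate's front (gate's y), axis 50 mm above the bench when down, 24 mm in front of the hinge axis; round head (22 mm diameter, 8 thick) at its right end, upright 8 mm stem with a ball knob. Origin: on the rod axis under the knob; head centre at y = -67 mm; axes as the gate's
- bolt_knob (a point): centre of the ball knob (20 mm diameter) on the bolt's stem, 60 mm above the rod axis, 110 mm above the bench with the bolt down: the highest part of the locker, free all round; grasp it from above. Gate shut and bolt home, it is at locker x = -84, y = -40 mm (140 mm from the hinge along the gate)
- bolt_slide (a joint): how far the bolt is drawn back toward the hinge (along the gate's +y), m: 0 fully home, 0.036 at most; at the start 0 to 0.004. Stiff by about 1.2 N. At 0.020 or more its head is clear of the keeper
- bolt_lift (a joint): how far the bolt is lifted straight up in its worn guides, m: 0 sagging (it falls back by its own weight), 0.014 at most. The head passes over the keeper's lip when lifted more than about 0.006; lower, the lip stops it after about 5 mm of drawing
- bottle: bottle with a domed cap (70 g), 89 mm high, the lower body round, 37 mm diameter and 52 mm high, the cap 34 mm diameter. Stands in front of the gate at the start. Origin: centre of its underside, z up
- bottle_mid (a point): centre of that bottle, 44.5 mm above its underside
- movement: bystander: watch movement in a round grey holder, 34 mm diameter, 12 mm high; origin: centre of its underside
- loupe: bystander: black eye loupe, 35 mm diameter, 31 mm high; origin: centre of its underside
- post: bystander: black turned movement holder with a waist, 36 mm diameter, 48 mm high; origin: centre of its underside
- keeper_lip (a point): middle of the top edge of the lip bent up on the gate side of the keeper, 44 mm above the bench. The keeper is a steel bracket on the front right of the locker (locker y -95 to -129 mm), 41 mm deep, 32 to 70 mm high, with a tall outer cheek and open top; the bolt's head hangs in it
- bench_lamp: fixed bench lamp to the left of the work, to be kept clear of by arm and gripper: a bell shade about 240 to 260 mm in diameter hangs over the bench round world x = 0.55, y = 0.45, its rim about 170 mm above the bench, its top about 400 mm. Origin: near the shade's far left, at rim height

How it is judged:
On the way, in this order (a step that is already met when the one before it is completed fails the run):
1. the bottle stands upright on the bench, clear of the gate's sweep, let go ((horizontal distance between bottle_mid and gate_hinge above 0.21 m or y of bottle_mid in the frame of locker above 0.135 m) and height (world z) of bottle_mid between 0.034 and 0.056 m and angle between bottle_mid's own z axis and vertical below 0.15 rad and linear speed of bottle below 0.03 m/s and contact force between the fingers and bottle below 0.1 N and value of joint bolt_slide below 0.012 m), for 0.2 s.
2. the bolt is drawn clear of the keeper (value of joint bolt_slide above 0.019 m), for 0.1 s.
At the end, for the whole second after the job is handed in: gate 0.35 to 0.75 rad open, still, held against its spring by the fingers (over 0.5 N), not propped; bottle upright (within 0.15 rad) and still on the bench, its centre over 210 mm from the hinge axis or over 135 mm to the left (+y) in the locker's frame (value of joint gate_swing between 0.35 and 0.75 rad and velocity of joint gate_swing between -0.06 and 0.06 rad/s and contact force between the fingers and gate above 0.5 N and contact force between bottle and gate below 0.1 N and (horizontal distance between bottle_mid and gate_hinge above 0.21 m or y of bottle_mid in the frame of locker above 0.135 m) and height (world z) of bottle_mid between 0.034 and 0.056 m and angle between bottle_mid's own z axis and vertical below 0.15 rad and linear speed of bottle below 0.03 m/s); the arm keeps its last pose, push and grip.
It fails at once if the bottle is tipped over (angle between bottle_mid's own z axis and vertical above 0.7 rad).
It fails at once if the gate or bolt touches the bottle (contact force between gate and bottle above 0.5 N).
It fails at once if the bolt is forced against the keeper (over 45 N) (contact force between bolt and locker above 45 N).
It fails at once if the gate is flung wide open (value of joint gate_swing above 1 rad).
It fails at once if the movement, the loupe or the black movement holder is shifted over 30 mm (distance of any of movement, loupe, post from where it was at the start of the episode above 0.03 m).
It also fails if it takes over 51 s, if anything falls off the work surface, if the arm or the gripper's body presses on something with over 40 N, if the wrist force passes 120 N, or if a joint passes its speed limit or range.

## Robot

A 6-joint arm with a two-finger parallel gripper is mounted at the origin on a cart in front of the work surface, level with it; the furniture and walls round the work are solid. World frame = base frame: x ahead of the robot, y to its left, z up, the work surface at z = 0. Lengths are in m, angles in rad, forces in N, time in s.
With the tool pointing down it reaches from about 0.25 to 0.725 m from the base axis. Payload 4 kg.
Tool frame: the origin (TCP) lies midway between the tips of the shut fingers; the grasp point (between the pads) lies 19 mm behind it; z points along the fingers, y is the line along which they close (so a half turn about z gives the same grasp; the last joint's range is limited). The gripper opens to 85 mm and grips with 20 to 120 N. Pads are 22 mm wide; open, the fingers measure 114 mm over their backs; the gripper's body (76 mm by 85 mm) begins 54 mm behind the grasp point. The pads swing forward as they close: fully open they stand 13 mm farther back than shut.
Start: joints at [0, 0.241, 0.005, 1.335, 0, 1.571], TCP at [0.5, -0, 0.231] pointing down, gripper open.
Joint ranges: [-2.72, 2.72], [-1.05, 1.87], [-1.09, 1.28], [-1.99, 2.15], [-1.42, 1.44], [-3.14, 3.14]. Speed limits (rad/s): [2.79, 2.79, 3.14, 3.14, 3.14, 3.14].

## Interface

Orientations are given as a unit quaternion [x, y, z, w].
In Python, from workcell import monitor, vision, job gives the robot as it stands.
- The arm moves only by the tool move_arm, never from a script. Its argument "moves" is a list that holds one entry, the list of rows, each a list of 5 numbers: the shift along the world's x, y, z in m, then the turn about the world's z in degrees, then the opening in per cent of the stroke, from 0 (shut) to 100 (fully open). In form: [[[x, y, z, turn, gripper], ...]]. A call has 1 to 5 rows; each row is the pose to reach, as a shift and turn from the pose commanded when the call began; what a row does not reach only later rows make up. A row lasts 1/8 s, in which the tool goes at most 62.5 mm and 10.7 degrees, less where a joint would pass 70% of its speed; a pose out of reach is approached as far as the arm can. A call with a gripper value outside its range is refused whole. The fingers move at their own pace and stop on an object; the grip force is fixed at half the most. Time passes only in rows, so rows that repeat a pose let the fingers close. It gives the time, the measured TCP pose, the force, the opening and the grip force at its end, in the units of the state.
- monitor.get_obs(): the state, without advancing time (a new reading comes with each control period).
- vision.camera(name): name is "scene" or "side" or "wrist"; returns a dict with "color" (480x640x3 uint8, red, green, blue), "camera_matrix" (3x3 intrinsics, pixels), "k1" (the pictures are not rectified: a ray, as slopes to the right and down, at radius r is drawn at 1 + k1 r^2 times it, then the intrinsics apply), "eye" and "attitude" of the camera in the world; the wrist camera has in their place "hand_eye" (4x4, takes a point from camera to tool coordinates, whose origin is the TCP and whose axes are the flange's). Camera axes: x right, y up, looking along -z (the intrinsics and any distortion apply to the point x, -y, -z); pixel columns grow to the right and rows downward; lengths in m; the calibration is good to about 2 mm. A picture is of the moment at which its call begins: read the wrist's pose just before it. There is no depth.
- job.job_done(): hands the job in; it is judged then, once.
The state is a dict: "clock": time; "joint_pos": joint angles; "joint_vel": joint speeds; "tau": joint torques, N m; "eef_pos": TCP position; "tool_rot": TCP orientation; "ft_force": force on the tool from outside, world axes, zero at the start; "ft_torque": the same for the moment, N m; "grip_width": finger opening in m; "grasp_force": force on a finger pad.
Only numpy, scipy, OpenCV 4.12 (cv2) and the standard library are available. Lean on these libraries where they do the work, as an engineer would, in place of code of your own. Each camera call takes 0.05 s, during which the arm holds its last target. There are 200 camera calls.

## Working session

There is one attempt and no reset: what is moved stays moved. The work goes in short steps, Python scripts to look and compute and a tool call to move; the robot and the scene stay as the last step left them, time stands still between calls to the robot, and variables do not carry over. Pictures are saved under pics/ and viewed, at most 10 in all, crops included, and the job is handed in when it is done.

Besides the shell and the picture viewer there is one more tool, called by a JSON object that holds its "method" and its "body", one argument or row to a line. move_arm: Moves the arm, as the interface text tells. Its arguments: {"type":"object","properties":{"moves":{"type":"array","items":{"type":"array","items":{"type":"array","items":{"type":"number"}}}}},"required":["moves"]}

```bash
mkdir -p pics; cat > h.py <<'E'
import numpy as np, cv2
from scipy.spatial.transform import Rotation as R
from workcell import monitor, vision, job
def rot(a):
    a=np.array(a,float)
    return a[:3,:3] if a.ndim==2 else R.from_quat(a).as_matrix()
def cam(n):
    o=monitor.get_obs(); c=vision.camera(n)
    K=np.array(c["camera_matrix"]);k1=c["k1"]
    if n=="wrist":
        T=np.eye(4);T[:3,:3]=rot(o["tool_rot"]);T[:3,3]=o["eef_pos"]
        M=T@np.array(c["hand_eye"]);A=M[:3,:3];e=M[:3,3]
    else: A=rot(c["attitude"]);e=np.array(c["eye"])
    return dict(img=cv2.cvtColor(c["color"],cv2.COLOR_RGB2BGR),K=K,k1=k1,A=A,e=e)
def ray(c,u,v):
    p=cv2.undistortPoints(np.array([[[u,v]]],float),c["K"],np.array([c["k1"],0,0,0,0.]))[0,0]
    d=c["A"]@np.array([p[0],-p[1],-1]);return c["e"],d/np.linalg.norm(d)
def plane(c,u,v,z):
    e,d=ray(c,u,v);return e+d*(z-e[2])/d[2]
def proj(c,P):
    q=c["A"].T@(np.array(P)-c["e"]);s=np.array([q[0]/-q[2],-q[1]/-q[2]]);s=s*(1+c["k1"]*(s@s))
    return c["K"][:2,:2]@s+c["K"][:2,2]
def tri(c1,p1,c2,p2):
    e1,d1=ray(c1,*p1);e2,d2=ray(c2,*p2)
    t=np.linalg.lstsq(np.c_[d1,-d2],e2-e1,rcond=None)[0]
    a=e1+t[0]*d1;b=e2+t[1]*d2;return (a+b)/2,np.linalg.norm(a-b)
E
python3 - <<'E'
from h import *
import pickle
for n in["scene","side"]:
    c=cam(n);cv2.imwrite(f"pics/{n}0.png",c["img"]);pickle.dump(c,open(n+".pkl","wb"));print(n,c["e"],c["A"][:,2],c["k1"])
E
```

```text
scene [ 0.18457275 -0.26693511  0.7065587 ] [-0.35858925 -0.64818326  0.67176798] -0.04290508254378908
side [ 0.75056786 -0.26110167  0.71128138] [ 0.29151957 -0.64919368  0.70254103] -0.0672226948707663
```

View pics/scene0.png

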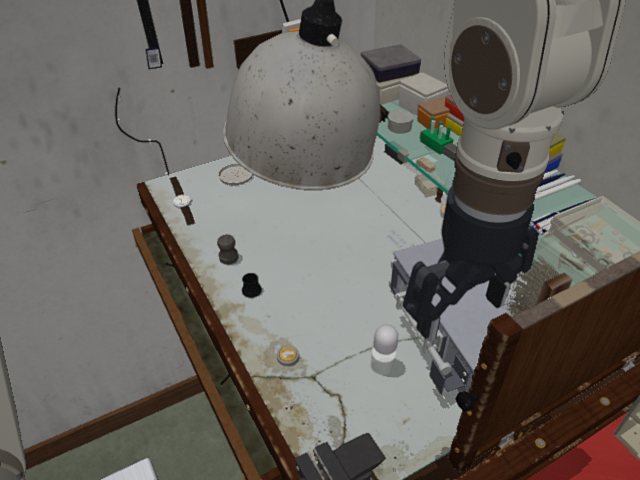

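View pics/side0.png

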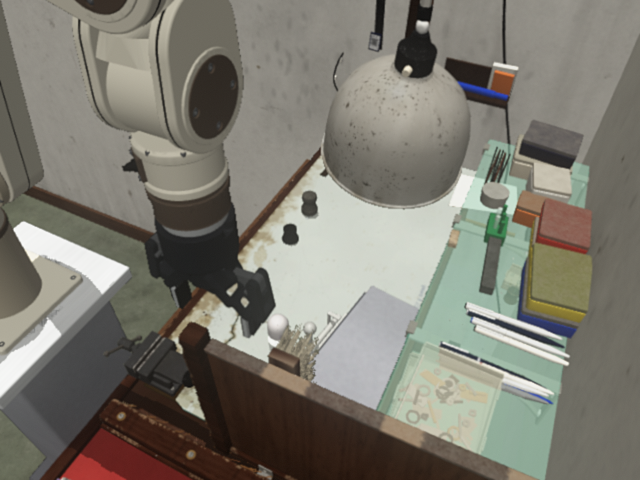

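The scene view shows the bottle at (384,345), the movement at (287,355), the loupe at (251,285), the post at (228,250), and the gate and knob mostly behind the gripper. In the side view, the cap is at (278,328), the knob at about (309,328), and the roof is visible.

```bash
python3 - <<'E'
from h import *
import pickle
s=pickle.load(open("scene.pkl","rb"));d=pickle.load(open("side.pkl","rb"))
print("cap tri",tri(s,(385,335),d,(278,327)))
for n,p,z in[("cap",(385,335),.075),("base",(384,366),.01),("mov",(287,353),.012),("loupe",(251,285),.015),("post",(228,250),.024)]:print(n,plane(s,*p,z).round(3))
for n,p,z in[("knob",(309,328),.11),("roofcorner left front",(372,288),.08),("cap",(278,327),.075)]:print("side",n,plane(d,*p,z).round(3))
a=s["img"][220:420,340:520];b=d["img"][270:400,230:440]
cv2.imwrite("pics/c1.png",np.hstack([cv2.resize(a,(440,489),interpolation=cv2.INTER_CUBIC)]))
cv2.imwrite("pics/c2.png",cv2.resize(b,None,fx=3.6,fy=3.6,interpolation=cv2.INTER_CUBIC))
E
```

```text
cap tri (array([0.50416988, 0.12662131, 0.068704  ]), np.float64(0.007961645445129199))
cap [0.502 0.127 0.075]
base [0.501 0.12  0.01 ]
mov [0.385 0.212 0.012]
loupe [0.394 0.367 0.015]
post [0.39  0.458 0.024]
side knob [0.562 0.116 0.11 ]
side roofcorner left front [0.611 0.252 0.08 ]
side cap [0.507 0.118 0.075]
```

View pics/c2.png

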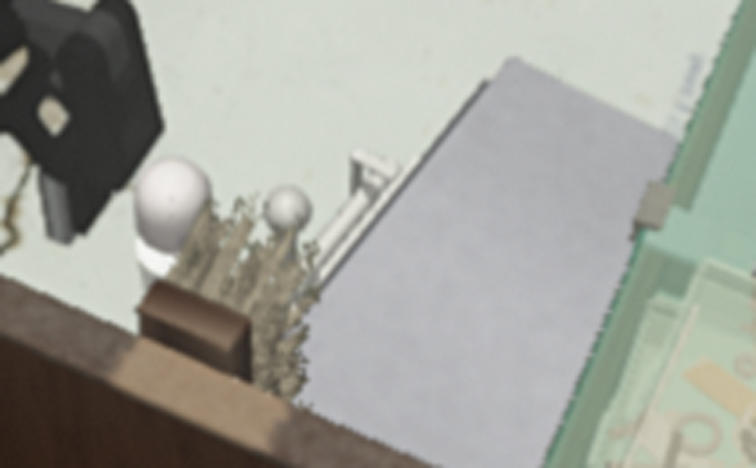

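{"method": "move_arm", "body": {
  "moves": [
    [[0,0.04,0.02,-5,100],[-0.01,0.08,0.03,-11,100],[-0.02,0.11,0.03,-11,100],[-0.02,0.11,0.03,-11,100]]
  ]
}}

```text
clock: 0.6
eef_pos: [0.4792, 0.1116, 0.261]
tool_rot: [0.77, 0.637, -0.0, -0.0]
ft_force: [-1.0, -0.0, -0.6]
grip_width: 0.0852
grasp_force: 0.0
```

```bash
python3 - <<'E'
from h import *
import pickle
c=cam("wrist");pickle.dump(c,open("w1.pkl","wb"));cv2.imwrite("pics/w1.png",c["img"])
o=monitor.get_obs();print(o["clock"],o["eef_pos"],rot(o["tool_rot"]).round(3),o["ft_force"],c["e"])
s=cam("scene");pickle.dump(s,open("s1.pkl","wb"));cv2.imwrite("pics/s1.png",s["img"][200:480,220:560])
for P in[(.562,.116,.11),(.503,.125,.08),(.613,.254,.08)]:print(proj(c,P),proj(s,P))
E
```

```text
0.65 [0.47955408 0.11053335 0.26094602] [[ 0.189  0.982 -0.001]
 [ 0.982 -0.189 -0.001]
 [-0.001 -0.001 -1.   ]] [ 0.33054729  0.14901525 -0.13738246] [0.49273171 0.18527787 0.40495805]
[434.24921117 198.96278555] [426.73928747 308.15710257]
[348.82484705 194.74594679] [386.80967571 333.64676811]
[475.84330303 -19.28263397] [398.36097466 252.92038167]
```

View pics/w1.png

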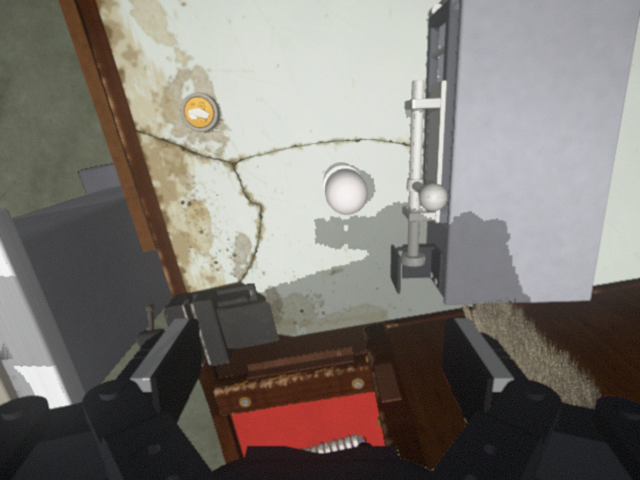

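View pics/s1.png

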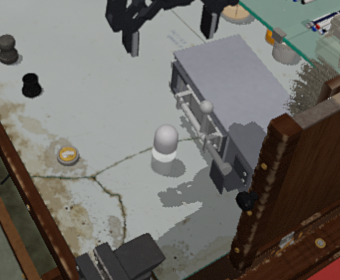

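The wrist view shows the cap at (346,191), the knob at (433,197), the keeper at (415,265), the movement at (200,112) and the roof's front edge at about x=447–462. The scene crop shows bottle and knob clear of the gripper.

```bash
python3 - <<'E'
from h import *
import pickle
c=pickle.load(open("w1.pkl","rb"));s=pickle.load(open("s1.pkl","rb"))
g=cv2.cvtColor(c["img"],cv2.COLOR_BGR2GRAY)
for nm,(x,y,w,h) in dict(bot=(315,155,65,65),knob=(412,178,45,40)).items():
    ci=cv2.HoughCircles(g[y:y+h,x:x+w],cv2.HOUGH_GRADIENT,1,50,param1=100,param2=10,minRadius=10,maxRadius=28)
    print(nm,ci[0][0]+np.array([x,y,0]))
print("knob",tri(c,(433,197),s,(427,307)),plane(c,433,197,.11))
print("cap",tri(c,(346,191),s,(386,337)),plane(c,346,191,.072))
a=plane(c,463,5,.08);b=plane(c,446,298,.08);v=a-b;print("edge",a,b,np.degrees(np.arctan2(-v[0],v[1])))
print("board edge",plane(c,300,335,0),plane(c,440,315,0),"vice",plane(c,200,290,.03),plane(c,275,320,.03), plane(c,250,290,.03),"benchleft",plane(c,140,180,0))
print("mov",plane(c,200,112,.012), monitor.get_obs()["joint_pos"])
E
```

```text
bot [344.5        190.5         21.79999924]
knob [431.5        197.5         14.39999962]
knob (array([0.56206312, 0.1172828 , 0.11074975]), np.float64(0.0020601990972462583)) [0.56127286 0.1175925  0.11      ]
cap (array([0.50226496, 0.12638052, 0.07127338]), np.float64(0.0016971385233359947)) [0.50151967 0.12695738 0.072     ]
edge [0.6031685  0.24101271 0.08      ] [0.56957464 0.02176316 0.08      ] -8.711226606389031
board edge [ 0.42680443 -0.03273442  0.        ] [ 0.58012042 -0.03721014  0.        ] vice [0.34536889 0.05018471 0.03      ] [0.41043633 0.0046216  0.03      ] [0.39349047 0.04099988 0.03      ] benchleft [0.30776918 0.16247485 0.        ]
mov [0.38568308 0.21174859 0.012     ] [ 2.25456899e-01  2.14938940e-01  4.88173530e-02  1.40553709e+00
 -4.95392987e-04  1.98747516e+00]
```

{"method": "move_arm", "body": {
  "moves": [
    [[0.005,0.003,0,10.5,100],[0.01,0.006,0,21,100],[0.015,0.01,0,31.5,100],[0.02,0.012,0,42,100],[0.022,0.015,0,52,100]]
  ]
}}

```text
clock: 1.32
eef_pos: [0.5025, 0.1236, 0.2608]
tool_rot: [0.413, 0.911, -0.0, -0.0]
ft_force: [0.5, -0.2, -0.4]
grip_width: 0.0851
grasp_force: 0.0
```

{"method": "move_arm", "body": {
  "moves": [
    [[0,0,-0.02,10,100],[0,0,-0.05,20,100],[0,0,-0.08,30,100],[0,0,-0.1,40,100],[0,0,-0.1,40,100]]
  ]
}}

```text
clock: 1.95
eef_pos: [0.5008, 0.1234, 0.1593]
tool_rot: [0.08, 0.997, -0.001, -0.002]
ft_force: [-0.4, 0.2, 0.1]
grip_width: 0.0855
grasp_force: 0.0
```

```bash
python3 - <<'E'
from h import *
import pickle
o=monitor.get_obs();print(o["clock"],o["eef_pos"],rot(o["tool_rot"]).round(3).tolist(),o["ft_force"],o["joint_pos"])
c=cam("wrist");cv2.imwrite("pics/w2.png",c["img"]);pickle.dump(c,open("w2.pkl","wb"))
print(proj(c,(.502,.126,.072)),proj(c,(.562,.117,.11)))
E
```

```text
1.95 [0.50077017 0.12344354 0.15934681] [[-0.987, 0.16, -0.005], [0.16, 0.987, -0.001], [0.004, -0.002, -1.0]] [-0.43770812  0.17203815  0.14134016] [ 2.41851987e-01  3.17659907e-01 -8.24160300e-02  1.17547703e+00
 -2.77313982e-04  4.02809238e-01]
[325.95277972 254.9725524 ] [327.52966124 382.91478683]
```

View pics/w2.png

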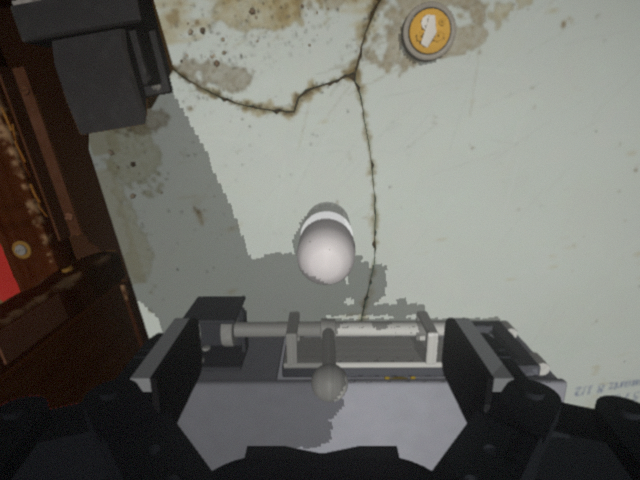

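The wrist view shows the cap at (327,252) and the knob at (330,382), both within about 3 px of prediction. I'll descend and grip.

{"method": "move_arm", "body": {
  "moves": [
    [[0.001,0.002,-0.05,0,100],[0.001,0.002,-0.09,0,100],[0.001,0.002,-0.115,0,100],[0.001,0.002,-0.13,0,100],[0.001,0.002,-0.13,0,70]]
  ]
}}

```text
clock: 2.62
eef_pos: [0.5031, 0.1267, 0.0313]
tool_rot: [0.079, 0.997, -0.0, -0.0]
ft_force: [0.5, -0.0, -0.6]
grip_width: 0.07
grasp_force: 0.0
```

{"method": "move_arm", "body": {
  "moves": [
    [[0,0,0,0,35],[0,0,0,0,30],[0,0,0,0,30],[0,0,0,0,30],[0,0,0,0,30]]
  ]
}}

```text
clock: 3.25
eef_pos: [0.5044, 0.1271, 0.0331]
tool_rot: [0.079, 0.997, 0.0, 0.002]
ft_force: [0.1, -1.3, 6.1]
grip_width: 0.0348
grasp_force: 59.6
```

{"method": "move_arm", "body": {
  "moves": [
    [[0,0,0.02,0,30],[-0.03,0,0.03,0,30],[-0.065,-0.003,0.03,0,30],[-0.097,-0.006,0.03,0,30],[-0.097,-0.006,0.03,0,30]]
  ]
}}

```text
clock: 3.88
eef_pos: [0.4031, 0.1205, 0.0613]
tool_rot: [0.078, 0.997, -0.0, -0.001]
ft_force: [0.6, -0.2, -0.2]
grip_width: 0.0344
grasp_force: 60.1
```

```bash
python3 - <<'E'
from h import *
o=monitor.get_obs();print(o["eef_pos"],o["ft_force"],o["grip_width"])
s=cam("scene");a=cam("wrist");cv2.imwrite("pics/s2.png",np.hstack([cv2.resize(s["img"][250:430,260:460],(400,360)),cv2.resize(a["img"],(400,360))]))
E
```

```text
[0.40310266 0.12054806 0.06128028] [ 0.57906913 -0.24493516 -0.24504901] 0.0343636783976285
```

View pics/s2.png

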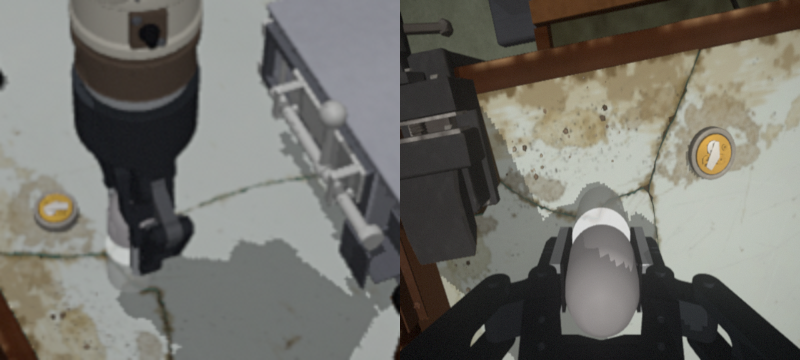

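The bottle is held upright between the pads, clear of the movement and the vice. Next I lower it.

{"method": "move_arm", "body": {
  "moves": [
    [[0,0,-0.015,0,30],[0,0,-0.022,0,30],[0,0,-0.026,0,30],[0,0,-0.028,0,30],[0,0,-0.028,0,30]]
  ]
}}

```text
clock: 4.6
eef_pos: [0.4063, 0.1211, 0.0334]
tool_rot: [0.078, 0.997, 0.0, 0.0]
ft_force: [0.2, -0.1, -1.1]
grip_width: 0.0342
grasp_force: 60.1
```

{"method": "move_arm", "body": {
  "moves": [
    [[0,0,-0.001,0,30],[0,0,-0.002,0,30],[0,0,-0.002,0,30]]
  ]
}}

```text
clock: 4.97
eef_pos: [0.4069, 0.121, 0.0329]
tool_rot: [0.079, 0.997, 0.0, 0.001]
ft_force: [-3.5, -1.9, 12.6]
grip_width: 0.0347
grasp_force: 61.5
```

Contact with the bench; release with a modest opening, then rise.

{"method": "move_arm", "body": {
  "moves": [
    [[0,0,0.001,0,45],[0,0,0.001,0,55],[0,0,0.001,0,65],[0,0,0.001,0,70],[0,0,0.001,0,70]]
  ]
}}

```text
clock: 5.6
eef_pos: [0.4059, 0.121, 0.0322]
tool_rot: [0.078, 0.997, -0.0, -0.0]
ft_force: [0.1, 0.3, 0.5]
grip_width: 0.0593
grasp_force: 0.0
```

{"method": "move_arm", "body": {
  "moves": [
    [[0,0,0.03,0,70],[0,0,0.08,0,70],[0,0,0.13,0,70],[0.03,0,0.145,0,70],[0.05,0,0.145,0,60]]
  ]
}}

```text
clock: 6.22
eef_pos: [0.4583, 0.1214, 0.1795]
tool_rot: [0.078, 0.997, 0.001, 0.002]
ft_force: [-1.1, -0.1, -0.1]
grip_width: 0.0511
grasp_force: 0.0
```

```bash
python3 - <<'E'
from h import *
o=monitor.get_obs();print(o["clock"],o["eef_pos"],o["ft_force"],o["grip_width"])
s=cam("scene");a=cam("wrist");cv2.imwrite("pics/s3.png",np.hstack([cv2.resize(s["img"][250:430,260:460],(400,360)),cv2.resize(a["img"],(400,360))]))
print(proj(a,(.561,.117,.11))*[.625,.75]+[400,0])
g=cv2.cvtColor(a["img"],cv2.COLOR_BGR2GRAY);p=proj(a,(.561,.117,.11)).astype(int);x,y=p-40
ci=cv2.HoughCircles(g[max(y,0):y+80,max(x,0):x+80],cv2.HOUGH_GRADIENT,1,50,param1=100,param2=10,minRadius=8,maxRadius=25)
if ci is not None:
    q=ci[0][0][:2]+[max(x,0),max(y,0)];print(p,q,plane(a,*q,.11))
E
```

```text
6.225 [0.45832585 0.12141777 0.17948743] [-1.11408227 -0.07899099 -0.13442954] 0.05108897707669179
[612.18840458 312.42559477]
[339 416] [340.5 418.5] [0.56251054 0.11740214 0.11      ]
```

View pics/s3.png

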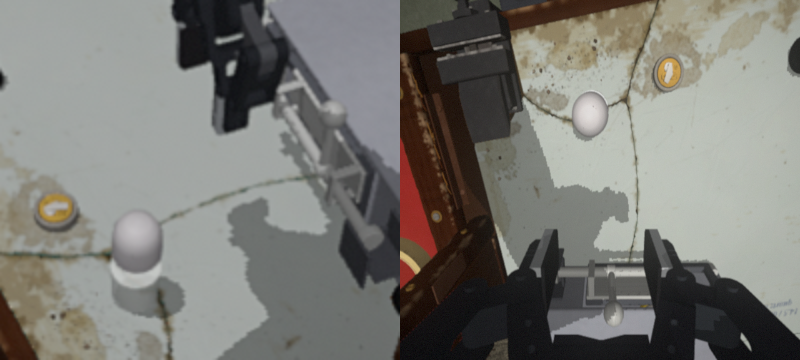

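The bottle stands upright near (0.405,0.12), clear of the movement. The knob is now re-measured at (0.562,0.117), so I go to it.

{"method": "move_arm", "body": {
  "moves": [
    [[0.05,-0.002,0,0,60],[0.104,-0.004,-0.01,0,60],[0.104,-0.004,-0.05,0,60],[0.104,-0.004,-0.09,0,60],[0.104,-0.004,-0.09,0,60]]
  ]
}}

```text
clock: 6.95
eef_pos: [0.5556, 0.1162, 0.0833]
tool_rot: [0.078, 0.997, -0.001, -0.005]
ft_force: [-0.4, 0.3, -0.2]
grip_width: 0.0512
grasp_force: 0.0
```

{"method": "move_arm", "body": {
  "moves": [
    [[0,0,0,0,30],[0,0,0,0,10],[0,0,0,0,10],[0,0,0,0,10],[0,0,0,0,10]]
  ]
}}

```text
clock: 7.58
eef_pos: [0.5614, 0.1174, 0.0897]
tool_rot: [0.078, 0.997, 0.001, 0.002]
ft_force: [0.0, 0.4, 5.9]
grip_width: 0.0171
grasp_force: 58.5
```

{"method": "move_arm", "body": {
  "moves": [
    [[0,0,0.003,0,10],[0,0,0.006,0,10],[0,0,0.009,0,10],[0,0,0.01,0,10],[0,0,0.01,0,10]]
  ]
}}

```text
clock: 8.2
eef_pos: [0.5601, 0.117, 0.0973]
tool_rot: [0.079, 0.997, 0.0, 0.0]
ft_force: [2.2, 0.8, -0.7]
grip_width: 0.0169
grasp_force: 58.5
```

{"method": "move_arm", "body": {
  "moves": [
    [[0,0,0.002,0,10],[0.0005,0.004,0.002,0,10],[0.001,0.008,0.002,0,10],[0.002,0.012,0.002,0,10],[0.002,0.012,0.002,0,10]]
  ]
}}

```text
clock: 8.82
eef_pos: [0.562, 0.1296, 0.0992]
tool_rot: [0.078, 0.997, 0.0, -0.0]
ft_force: [0.8, -0.4, -1.0]
grip_width: 0.0171
grasp_force: 58.5
```

Moved 12 mm freely, past where the lip would stop it. Continuing.

{"method": "move_arm", "body": {
  "moves": [
    [[0.001,0.005,0,0,10],[0.0015,0.01,0,0,10],[0.002,0.014,0,0,10],[0.0025,0.016,0,0,10],[0.0025,0.016,0,0,10]]
  ]
}}

```text
clock: 9.45
eef_pos: [0.5646, 0.1455, 0.0993]
tool_rot: [0.078, 0.997, 0.0, 0.0]
ft_force: [0.6, -0.2, -1.1]
grip_width: 0.0168
grasp_force: 58.6
```

```bash
python3 - <<'E'
from h import *
o=monitor.get_obs();print(o["clock"],o["eef_pos"],o["ft_force"],o["grip_width"],o["joint_pos"])
s=cam("scene");cv2.imwrite("pics/s4.png",cv2.resize(s["img"][250:430,340:500],(640,720))[:600])
# gate swing plan: knob about hinge
kn=np.array([.562,.117]);yaw=np.radians(-9.2)
Rm=R.from_euler('z',yaw).as_matrix()[:2,:2];h=kn+Rm@[.024,.140]
p=o["eef_pos"][:2];print("hinge",h,"slide",(Rm.T@(p-kn)))
for a in np.arange(.05,.56,.05):
    r=R.from_euler('z',-a).as_matrix()[:2,:2];print(a.round(2),(h+r@(p-h)-p).round(4),np.degrees(-a).round(1))
E
```

```text
9.45 [0.56464063 0.14548346 0.09934045] [ 0.64261708 -0.18551911 -1.06721835] 0.016843618264806254 [2.51870989e-01 4.88068422e-01 1.22888755e-02 1.09459830e+00
 5.78145952e-04 4.08510307e-01]
hinge [0.60807464 0.25136193] slide [-0.00194731  0.02853925]
0.05 [-0.0052  0.0023] -2.9
0.1 [-0.0104  0.0049] -5.7
0.15 [-0.0153  0.0077] -8.6
0.2 [-0.0202  0.0107] -11.5
0.25 [-0.0248  0.014 ] -14.3
0.3 [-0.0293  0.0176] -17.2
0.35 [-0.0337  0.0213] -20.1
0.4 [-0.0378  0.0253] -22.9
0.45 [-0.0417  0.0294] -25.8
0.5 [-0.0454  0.0338] -28.6
0.55 [-0.0489  0.0383] -31.5
```

View pics/s4.png

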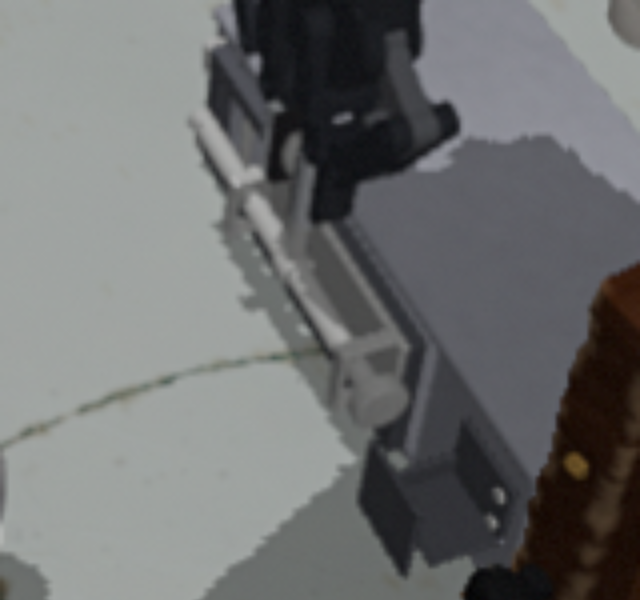

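The picture shows the bolt drawn, with its head outside the keeper against the guide. I'll swing the gate with the tool turning along.

{"method": "move_arm", "body": {
  "moves": [
    [[-0.005,0.002,0,-3,10],[-0.01,0.005,0,-6,10],[-0.015,0.008,0,-8.5,10],[-0.02,0.011,0,-11.5,10],[-0.02,0.011,0,-11.5,10]]
  ]
}}

```text
clock: 10.12
eef_pos: [0.5445, 0.156, 0.0995]
tool_rot: [0.178, 0.984, -0.0, 0.0]
ft_force: [1.5, -1.7, -0.8]
grip_width: 0.0166
grasp_force: 58.6
```

{"method": "move_arm", "body": {
  "moves": [
    [[-0.0068,0.005,0,-4.3,10],[-0.0134,0.01,0,-8.6,10],[-0.0196,0.0164,0,-12.9,10],[-0.0245,0.022,0,-16.5,10],[-0.0267,0.0246,0,-18.3,10]]
  ]
}}

```text
clock: 10.75
eef_pos: [0.5181, 0.1803, 0.0995]
tool_rot: [0.332, 0.943, -0.0, 0.0]
ft_force: [2.9, -2.2, -1.2]
grip_width: 0.0169
grasp_force: 58.6
```

{"method": "move_arm", "body": {
  "moves": [
    [[0,0,0,0,10],[0,0,0,0,10],[0,0,0,0,10],[0,0,0,0,10]]
  ]
}}

```text
clock: 11.25
eef_pos: [0.518, 0.1804, 0.0993]
tool_rot: [0.332, 0.943, -0.0, 0.0]
ft_force: [1.8, -2.1, -1.6]
grip_width: 0.0166
grasp_force: 58.6
```

```bash
python3 - <<'E'
from h import *
o=monitor.get_obs();print(o["clock"],o["eef_pos"],o["ft_force"],o["grip_width"])
s=cam("scene");cv2.imwrite("pics/s5.png",cv2.resize(s["img"][240:420,320:520],(660,594)))
E
```

```text
11.25 [0.51795611 0.18042489 0.09926676] [ 1.77589293 -2.10382788 -1.58607587] 0.01658407166389574
```

View pics/s5.png

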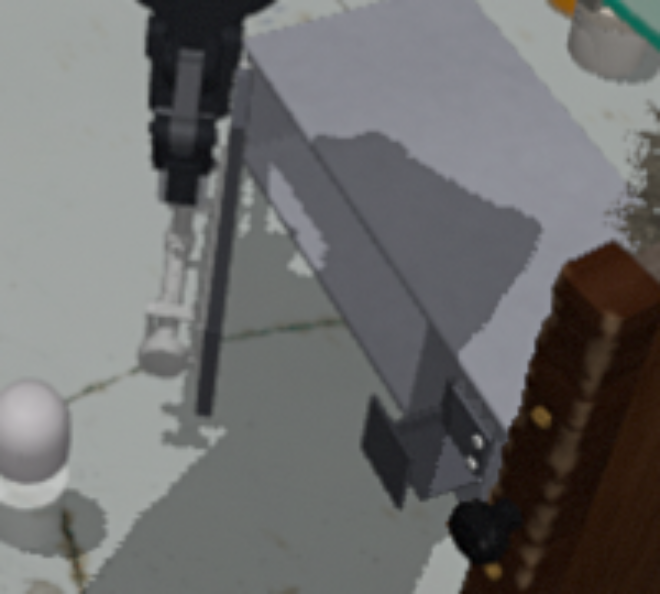

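The gate is open about 30° and held by the knob, with the bottle upright and clear of it. Handing in.

```bash
python3 -c "
from h import *
print(job.job_done())"
```

```text
the job is handed in; nothing more can be done
None
```

I handed the job in with the bottle standing upright clear of the gate's sweep, the bolt drawn about 28 mm over the lip without forcing, and the gate held steady by its knob at about 30° by my estimate. The hand-in call returned no verdict.

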